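Carry a lopsided plating bar to the dryer

TASK

Move the loaded plating bar from the open racking stand to the drying stand with the lamp: one end is heavier than the other and the sleeve is slippery, so feel for the balance point with small trial lifts, shift your grip until the bar comes up level, then lift it well clear, carry it level and lay it in both notches under the lamp with the ornaments hanging straight down. Do not touch the lamp, leave everything else on the bench where it is, and never let an end of the bar dip far or the bar drop.

Things in the scene. Friction and masses are not known exactly. Their poses are not given: they have to be found in the camera images.
- bar: Plating bar: straight round bar along its own y, 12 dia x 460 mm, slick black sleeve (friction about 0.17), origin on its axis at mid-length, z up. Bare from y = -135 to +135; ornaments hang below near both ends. 0.3 to 0.85 kg; balance point hidden, up to 115 mm from the middle. Pinched some 30 mm or more off balance it turns in the fingers and the heavy end stays down. Pinch firmly (50 N or more).
- hearts: Two strings of two gilt hearts, rigidly fixed below the bar at y = +150 and +180 mm; same origin and axes as the bar. Each string is 29 mm wide along the bar and 22 thick, from 32 to 98 mm below the bar's axis, on a thin wire hook. Solid or hollow: their weight cannot be seen.
- flowers: Two strings of two gilt flowers, the same sizes and heights as the hearts, rigidly fixed below the bar at y = -150 and -180 mm; same origin and axes as the bar. Solid or hollow: their weight cannot be seen.
- stand: Racking stand, fixed, left or right on the table; the bar starts on it. Origin at the centre of its underside, y along the bar, x away from the robot. Base 120 x 470 mm with a low tray; posts (12 mm along y, 34 along x) at y = +-213 mm, V notches open upwards, 34 mm wide at the lips. A bar lying in them has its axis at x = 0, z = 160 mm; the lips are 8 mm higher. Nothing above it.
- dryer: Drying stand, fixed, on the other side of the table: same axes, posts, notches (bar axis at x = 0, z = 160 mm) and tray as the racking stand; base x -60 to +130, y +-245 mm; two 16 mm rods at x = 95, y = +-232 mm carry the lamp.
- dryer_seat (a point): Point on the drying stand where the bar's mid-length belongs: midway between the notches, 160 mm above the table.
- lamp: Lamp trough fixed over the drying stand, same origin and axes as it: x = 50 to 132 mm, y = +-216 mm (end brackets to 240), z = 290 to 337 mm. Its lower front edge is 50 mm beyond and 130 mm above the laid bar: an upright gripper does not fit, one leaning back towards the robot by 30 to 45 degrees (tilted about the bar) does.
- lacquer: Bystander, loose: amber bottle, 52 dia x 170 tall (mm). Origin at the centre of its underside. Leave it where it is.
- beads_bowl: Bystander, loose: white china bowl, 72 dia x 35 tall (mm). Origin at the centre of its underside. Leave it where it is.
- jar: Bystander, loose: squat glass jar with a steel lid, 56 dia x 60 tall (mm). Origin at the centre of its underside. Leave it where it is.
- tweezers: Bystander, loose: steel tweezers, 130 long, lying on the slate board (mm). Origin at the centre of its underside. Leave it where it is.
- brush: Bystander, loose: small brush, 160 long, lying down (mm). Origin at the centre of its underside. Leave it where it is.
- pliers: Bystander, loose: blue-handled pliers, 130 long, lying down (mm). Origin at the centre of its underside. Leave it where it is.
- spool: Bystander, loose: copper wire spool, 44 dia x 30 tall (mm). Origin at the centre of its underside. Leave it where it is.

How it is judged:
By the outcome, as a careful person would: the job done as asked, in the order asked, and still so for the second after the job is handed in, with the robot touching nothing.
It also fails if it takes over 69 s, if anything falls off the work surface, if the arm or the gripper's body presses on something with over 40 N, if the wrist force passes 120 N, or if a joint passes its speed limit or range.

ROBOT

A 6-joint arm with a two-finger parallel gripper is mounted at the origin on the work surface. World frame = base frame: x ahead of the robot, y to its left, z up, the work surface at z = 0. Lengths are in m, angles in rad, forces in N, time in s.
With the tool pointing down it reaches from about 0.225 to 0.875 m from the base axis. Payload 3.4 kg.
Tool frame: the origin (TCP) lies between the finger pads; the fingertips stand 19 mm ahead of it and the grasp point (between the pads) is the TCP; x points along the fingers, y is the direction in which the jaws open and shut, and the axes are right-handed (so a half turn about x gives the same grasp; the last joint's range is limited). The gripper opens to 85 mm and grips with 20 to 120 N. Pads are 22 mm wide; open, the fingers measure 114 mm over their backs; the gripper's body (76 mm by 85 mm) begins 54 mm behind the grasp point. The pads swing forward as they close: fully open they stand 13 mm farther back than shut.
Start: joints at [1.064, 0.276, 1.505, -0, 1.361, -0.121], TCP at [0.216, 0.533, 0.25] pointing down, gripper open.
Joint ranges: [-2.89, 2.89], [-0.75, 2.08], [0.22, 2.7], [-1.18, 4.32], [0.11, 2.71], [-2.7, 2.7]. Speed limits (rad/s): [2.57, 2.57, 3.14, 3.14, 3.14, 3.14].

INTERFACE

Orientations are given as a unit quaternion [x, y, z, w].
In Python, from rig import manip gives the robot as it stands.
- The arm moves only by the tool play_rows, never from a script. Its argument "series" is one flat list of numbers, 7 for each row, row after row: the shift along the tool's x, y, z in mm, then the turn, a rotation vector about the tool's x, y, z in rad, then the finger opening in mm, from 0 to 85.4. In form: [tx, ty, tz, rx, ry, rz, hand, tx, ty, tz, rx, ry, rz, hand, ...]. A call has 1 to 12 rows; each row shifts and turns the commanded pose from where the row before left it, along the tool's axes as they then stand; what a row does not reach is not made up. A row lasts 1/8 s, in which the tool goes at most 62.5 mm and 10.7 degrees, less where a joint would pass 70% of its speed; a pose out of reach is approached as far as the arm can. A call is refused whole if a number of a shift passes 62.5 or a number of a turn 0.188, either way. A call with a gripper value outside its range is refused whole. The fingers move at their own pace and stop on an object; "force" is the grip in N (left out, the last holds). Time passes only in rows, so rows that do not move let the fingers close. It gives the time, the measured TCP pose, the force and the opening at its end, in the units of the state.
- manip.get_obs(): the state, without advancing time (a new reading comes with each control period).
- manip.snapshot(name): name is "side" or "top"; returns a dict with "img" (480x640x3 uint8, blue, green, red), "K" (3x3 intrinsics, pixels), "world_from_camera" (4x4, takes a point from camera to world coordinates). Camera axes: x right, y up, looking along -z (the intrinsics and any distortion apply to the point x, -y, -z); pixel columns grow to the right and rows downward; lengths in m; the calibration is good to about 2 mm. A picture is of the moment at which its call begins. There is no depth.
- manip.close_job(): hands the job in, once; it reports no verdict.
The state is a dict: "time": time; "q": joint angles; "qvel": joint speeds; "tau": joint torques, N m; "tool_pos": TCP position; "tcp_rot": TCP orientation; "ft_force": force on the tool from outside, world axes, zero at the start; "ft_torque": the same for the moment, N m; "gripper_width": opening from 0.0 (shut) to 1.0 (fully open).
Only numpy, scipy, OpenCV 4.12 (cv2) and the standard library are available. Lean on these libraries where they do the work, as an engineer would, in place of code of your own. Each camera call takes 0.05 s, during which the arm holds its last target.

## Working session

There is one attempt and no reset: what is moved stays moved. The work goes in short steps, Python scripts to look and compute and a tool call to move; the robot and the scene stay as the last step left them, time stands still between calls to the robot, and variables do not carry over. Pictures are saved under pics/ and viewed, and the job is handed in when it is done.

Besides the shell and the picture viewer there is one more tool, called after "Call:" as name(argument=value, ...) on one line, values as JSON. play_rows: Moves the arm, as the interface text tells. Its arguments: {"type":"object","properties":{"series":{"type":"array"},"force":{"type":"number"}},"required":["series"]}

```bash
mkdir -p pics; python3 - <<'E'
from rig import manip
import cv2,numpy as np
o=manip.get_obs()
for k,v in o.items(): print(k,np.round(v,4))
for n in("side","top"):
    s=manip.snapshot(n); cv2.imwrite(f"pics/{n}0.png",s["img"]); print(n,s["K"],np.round(s["world_from_camera"],4), [k for k in s])
E
```

```text
time 0.0
q [ 1.064   0.2766  1.5061 -0.      1.3607 -0.121 ]
qvel [ 0.0011  0.0011  0.0008  0.0006 -0.0005 -0.0016]
tau [-6.00000e-04 -4.16772e+01 -2.45802e+01  1.00000e-04  1.11000e-02
  1.00000e-04]
tool_pos [0.2161 0.5323 0.2494]
tcp_rot [ 0.135   0.6942 -0.1362  0.6938]
ft_force [-0.7422 -0.0046  0.7851]
ft_torque [-0.0123  0.0167  0.0245]
gripper_width 1.0019
side [[442.19580211   0.         314.33627973]
 [  0.         442.19580211 233.27322181]
 [  0.           0.           1.        ]] [[-0.9303  0.2852 -0.2308  0.3401]
 [-0.3669 -0.7308  0.5756  0.4931]
 [-0.0045  0.6201  0.7845  0.7757]
 [ 0.      0.      0.      1.    ]] ['img', 'K', 'world_from_camera']
top [[486.3503469    0.         313.3198317 ]
 [  0.         486.3503469  234.82992867]
 [  0.           0.           1.        ]] [[ 3.260e-02  9.740e-01 -2.241e-01  2.774e-01]
 [-9.995e-01  3.160e-02 -7.700e-03 -2.220e-02]
 [-4.000e-04  2.242e-01  9.745e-01  1.308e+00]
 [ 0.000e+00  0.000e+00  0.000e+00  1.000e+00]] ['img', 'K', 'world_from_camera']
```

View pics/side0.png

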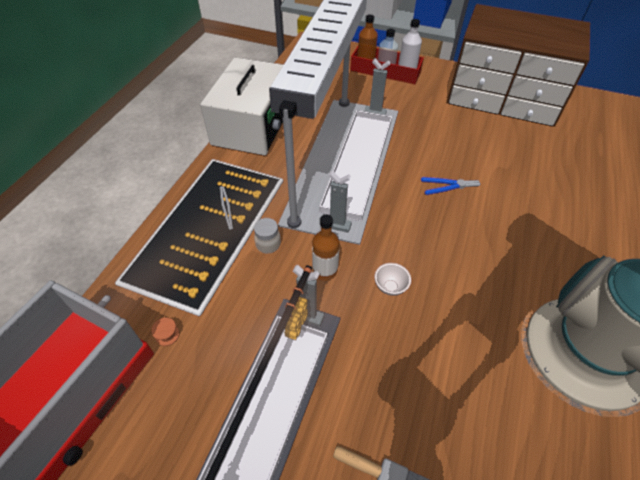

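View pics/top0.png

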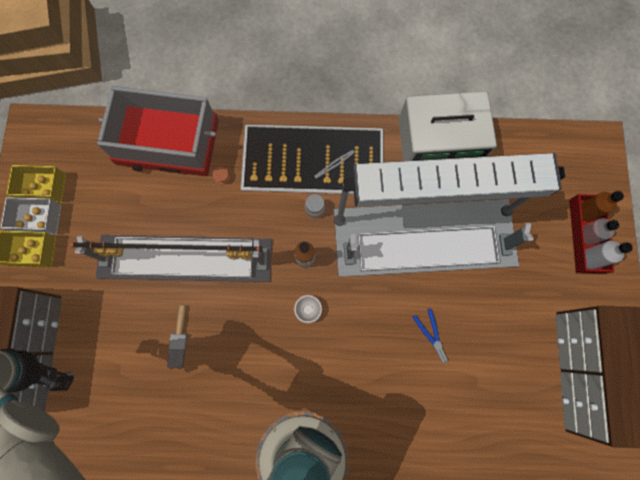

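```bash
cat > h.py <<'E'
import numpy as np,cv2
from rig import manip
def ray(s,u,v):
    d=np.linalg.inv(s["K"])@[u,v,1]; d=np.array([d[0],-d[1],-d[2]])
    T=np.array(s["world_from_camera"]); return T[:3,3],T[:3,:3]@d
def atz(s,u,v,z):
    c,d=ray(s,u,v); return c+d*(z-c[2])/d[2]
def proj(s,p):
    T=np.array(s["world_from_camera"]); q=T[:3,:3].T@(np.array(p,float)-T[:3,3]); q=s["K"]@[q[0],-q[1],-q[2]]; return q[:2]/q[2]
def crop(img,u0,v0,w,h,f,name):
    cv2.imwrite(name,cv2.resize(img[v0:v0+h,u0:u0+w],None,fx=f,fy=f,interpolation=cv2.INTER_CUBIC))
E
python3 - <<'E'
from h import *
import pickle
S={n:manip.snapshot(n) for n in("side","top")}
pickle.dump(S,open("s0.pkl","wb"))
t=S["top"]["img"]
crop(t,70,220,210,70,3.8,"pics/a.png"); crop(t,325,140,250,140,3.2,"pics/b.png")
crop(S["side"]["img"],190,250,160,230,2.5,"pics/c.png"); crop(S["side"]["img"],270,0,150,260,2.3,"pics/d.png")
E
```

```text
(no output)
```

View pics/a.png

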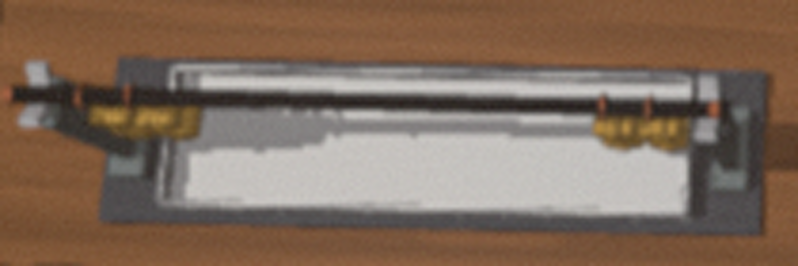

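View pics/b.png

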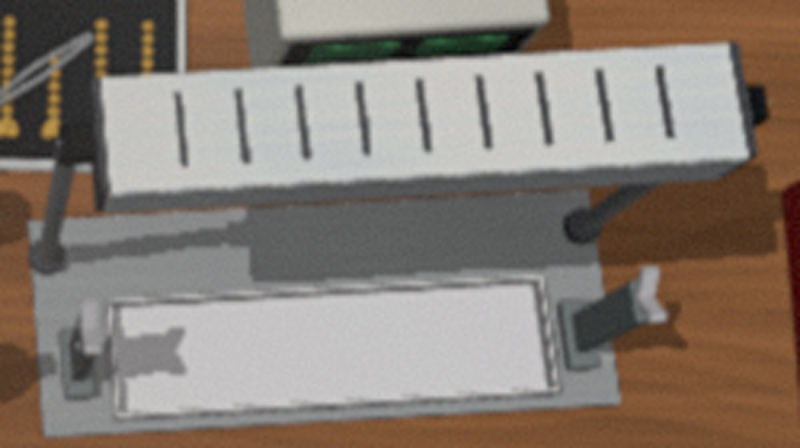

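View pics/c.png

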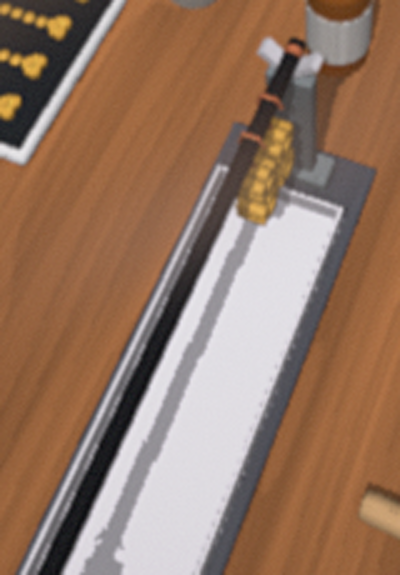

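View pics/d.png

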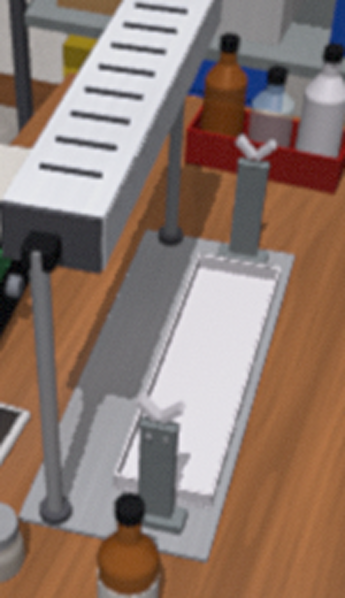

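```bash
python3 - <<'E'
from h import *
import pickle
S=pickle.load(open("s0.pkl","rb")); t=S["top"]; s=S["side"]
A=lambda u,v:(u/3.8+70,v/3.8+220); B=lambda u,v:(u/3.2+325,v/3.2+140)
C=lambda u,v:(u/2.5+190,v/2.5+250); D=lambda u,v:(u/2.3+270,v/2.3)
p=lambda n,c,z,k=t:print(n,np.round(atz(k,*c,z)*1000,1))
print("bar");p("L",A(8,94),.16);p("R",A(718,108),.16);p("r-180",A(648,107),.16);p("r-150",A(603,104),.16);p("l150",A(128,95),.16);p("l180",A(78,95),.16)
p("Rside",C(294,44),.16,s);p("r1",C(270,98),.16,s);p("r2",C(252,137),.16,s)
print("stand base z10")
for c in[(118,58),(768,72),(763,235),(102,220)]:p("",A(*c),.01)
print("dryer base")
for c in[(30,220),(590,190),(620,403),(43,435)]:p("",B(*c),.01)
p("rodL",B(47,260),.01);p("rodR",B(581,230),.01)
print("tray");
for c in[(112,302),(540,278),(558,392),(117,417)]:p("",B(*c),.012)
print("lamp top z.337");
for c in[(97,80),(735,45),(750,152),(103,205)]:p("",B(*c),.337)
print("side: base front corner near");p("",D(195,557),.01,s);p("",D(293,255),.01,s);p("",D(25,515),.01,s)
p("notchL lips",D(139,400),.168,s);p("",D(186,405),.168,s);p("V",D(158,413),.158,s)
p("notchR lips",D(240,145),.168,s);p("",D(275,147),.168,s);p("V",D(257,158),.158,s)
p("lamp bot nr",D(103,270),.29,s)
# bottle
c=(305,247);p("bottle",c,.17);p("bottle side",(325,220),.17,s);p("bottle base side",(326,268),.0,s)
E
```

```text
bar
L [498.  567.5 160. ]
R [503.6 116.6 160. ]
r-180 [502.8 161.  160. ]
r-150 [503.8 189.6 160. ]
l150 [499.8 491.3 160. ]
l180 [498.8 523.  160. ]
Rside [504.9 113.5 160. ]
r1 [503.6 158.  160. ]
r2 [503.1 188.3 160. ]
stand base z10
 [555.8 569.1  10. ]
 [560.7 100.3  10. ]
 [443.   97.8  10. ]
 [438.5 565.1  10. ]
dryer base
 [652.  -67.8  10. ]
 [ 694.9 -554.3   10. ]
 [ 507.8 -568.7   10. ]
 [464.8 -83.   10. ]
rodL [616.6 -83.3  10. ]
rodR [ 658.4 -544.4   10. ]
tray
 [ 580.9 -139.4   12. ]
 [ 613.9 -506.    12. ]
 [ 515.2 -516.2   12. ]
 [ 481.8 -144.7   12. ]
lamp top z.337
 [655.3 -98.4 337. ]
 [ 693.8 -522.4  337. ]
 [ 619.1 -526.4  337. ]
 [ 569.3 -103.5  337. ]
side: base front corner near
 [474.6 -77.7  10. ]
 [ 508.6 -563.4   10. ]
 [645.3 -66.3  10. ]
notchL lips [ 543.9 -102.2  168. ]
 [ 504.7 -110.9  168. ]
V [ 526.6 -102.9  158. ]
notchR lips [ 578.5 -515.3  168. ]
 [ 541.8 -525.2  168. ]
V [ 557.6 -513.6  158. ]
lamp bot nr [ 578.  -106.2  290. ]
bottle [508.7   5.7 170. ]
bottle side [511.7  13.6 170. ]
bottle base side [511.3   1.7  -0. ]
```

```bash
cat >> h.py <<'E'
from scipy.spatial.transform import Rotation as Ro, Slerp
def goalR(t,yaw,sgn=1):
    x=np.array([np.sin(t),0,-np.cos(t)]); y=sgn*np.array([np.cos(t),0,np.sin(t)])
    return Ro.from_euler('z',yaw)*Ro.from_matrix(np.c_[x,y,np.cross(x,y)])
def plan(p0,R0,way,hand):
    """way: list of (pos,Rot,nrows). rounds rows to 1mm/0.01rad, feeding back rounding error"""
    p,R=np.array(p0,float),R0; out=[]; ps,Rs=p.copy(),R
    for P,Q,n in way:
        rv=(Rs.inv()*Q).as_rotvec()
        for i in range(1,n+1):
            pt=ps+(np.array(P)-ps)*i/n; Rt=Rs*Ro.from_rotvec(rv*i/n)
            d=np.round(R.inv().apply(pt-p)*1000); w=np.round((R.inv()*Rt).as_rotvec(),2)
            out.append([*d.astype(int).tolist(),*[float(a) for a in w],hand]); p=p+R.apply(d/1000); R=R*Ro.from_rotvec(w)
        ps,Rs=np.array(P,float),Q
    print("rows",len(out)); 
    for i in range(0,len(out),12): print("[",", ".join(", ".join(f"{a:g}" for a in r) for r in out[i:i+12]),"]")
    print("end",p,R.as_quat(),"err",p-ps,(R.inv()*Rs).as_rotvec())
    return p,R
def st():
    o=manip.get_obs(); R=Ro.from_quat(o["tcp_rot"]); 
    print("t",round(o["time"],2),"p",np.round(np.array(o["tool_pos"])*1000,1),"q",np.round(o["q"],2),"F",np.round(o["ft_force"],1),"M",np.round(o["ft_torque"],2),"w",round(o["gripper_width"],3))
    print(" axes x",np.round(R.as_matrix()[:,0],3),"y",np.round(R.as_matrix()[:,1],3)); return np.array(o["tool_pos"]),R
E
python3 - <<'E'
from h import *
p,R=st()
for s in(1,-1): print(s,(R.inv()*goalR(.66,.012,s)).as_rotvec())
g=goalR(.66,.012,-1 if (R.inv()*goalR(.66,.012,-1)).magnitude()<(R.inv()*goalR(.66,.012,1)).magnitude() else 1)
b=np.array([.5012,.341,.160]); pre=b-.1*g.as_matrix()[:,0]
print(pre)
plan(p,R,[(p+[.05,-.04,.05],Ro.from_rotvec([0,0,0])*R,2),(pre+[-.03,0,.05],g,8),(pre,g,2)],85)
E
```

```text
t 0.2 p [216.2 532.5 249.8] q [ 1.06  0.28  1.51 -0.    1.36 -0.12] F [-0.2  0.1 -0.1] M [-0.02 -0.04 -0.05] w 0.999
 axes x [-0.001 -0.001 -1.   ] y [ 0.376  0.927 -0.001]
1 [ 1.12835417 -0.38592991  0.58251629]
-1 [-1.88574892 -0.6471434  -0.42874679]
[0.43989273 0.34026428 0.23899922]
rows 12
[ -25, -9, 31, 0, 0, 0, 85, -25, -9, 30, 0, 0, 0, 85, 1, -11, 24, 0.14, -0.05, 0.07, 85, 2, -8, 25, 0.14, -0.05, 0.08, 85, 3, -4, 26, 0.14, -0.05, 0.07, 85, 4, -1, 26, 0.14, -0.04, 0.07, 85, 5, 3, 25, 0.15, -0.05, 0.07, 85, 6, 6, 25, 0.14, -0.05, 0.08, 85, 9, 8, 23, 0.14, -0.05, 0.07, 85, 10, 12, 22, 0.14, -0.05, 0.07, 85, 29, -4, 0, -0, 0, 0, 85, 29, -3, 0, -0, 0, 0, 85 ]
end [0.44037855 0.34031575 0.23888681] [ 0.6328604   0.31409505 -0.30904764  0.6366487 ] err [ 4.85817061e-04  5.14723679e-05 -1.12410608e-04] [-0.00153562  0.00329446  0.00182062]
```

Call:
play_rows(series=[-25,-9,31,0,0,0,85,-25,-9,30,0,0,0,85,1,-11,24,0.14,-0.05,0.07,85,2,-8,25,0.14,-0.05,0.08,85,3,-4,26,0.14,-0.05,0.07,85,4,-1,26,0.14,-0.04,0.07,85,5,3,25,0.15,-0.05,0.07,85,6,6,25,0.14,-0.05,0.08,85,9,8,23,0.14,-0.05,0.07,85,10,12,22,0.14,-0.05,0.07,85,29,-4,0,0,0,0,85,29,-3,0,0,0,0,85])

```text
time: 1.7
tool_pos: [0.4406, 0.3406, 0.2389]
tcp_rot: [0.633, 0.314, -0.308, 0.636]
ft_force: [1.0, 0.2, 0.0]
gripper_width: 0.995
```

```bash
python3 - <<'E'
from h import *
import pickle
S={n:manip.snapshot(n) for n in("side","top")}
pickle.dump(S,open("s1.pkl","wb"))
p,R=st()
g=goalR(.66,.012,1); b=np.array([.5012,.341,.160])
print((R.inv()*g).as_rotvec(), R.inv().apply(b-p)*1000)
for n in S:
    im=S[n]["img"].copy()
    cv2.imwrite(f"pics/{n}1.png",im)
E
```

```text
t 1.8 p [440.1 339.1 236.2] q [ 0.8   0.1   1.97 -0.72  0.72  1.26] F [-0.5  0.1 -0.2] M [0.01 0.24 0.  ] w 0.999
 axes x [ 0.609  0.001 -0.793] y [0.793 0.009 0.609]
[-0.00088605  0.00674098  0.00568847] [97.6709748   2.12513924 -1.82737243]
```

View pics/side1.png

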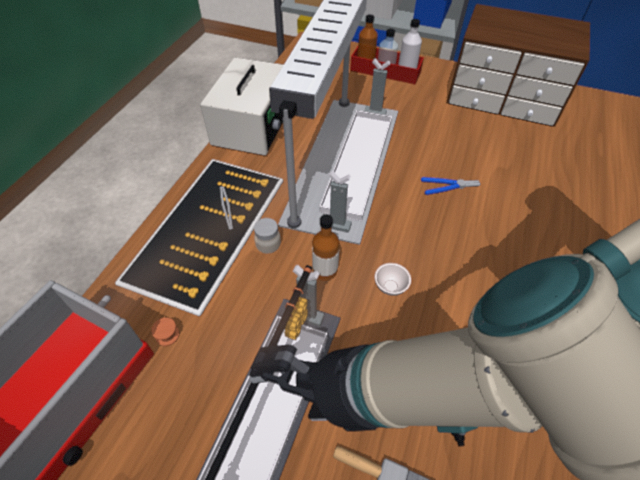

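View pics/top1.png

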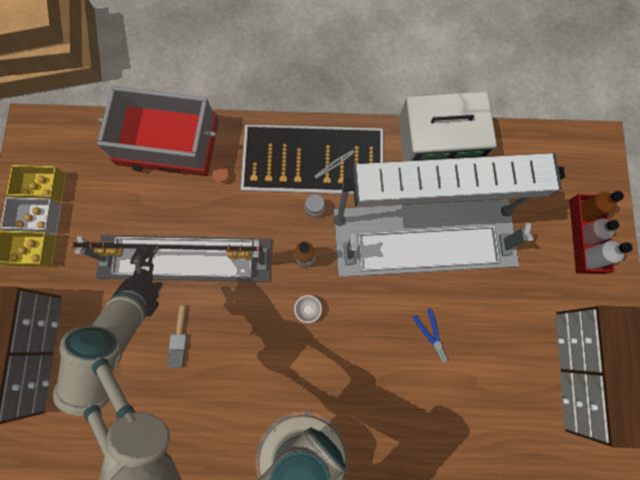

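Call:
play_rows(series=[20,0,-1,0,0,0,60,25,1,-1,0,0,0,60,25,1,0,0,0,0,60,18,0,0,0,0,0,60,10,0,0,0,0,0,60,0,0,0,0,0,0,60,0,0,0,0,0,0,60])

```text
time: 2.68
tool_pos: [0.502, 0.3433, 0.1637]
tcp_rot: [0.634, 0.314, -0.308, 0.636]
ft_force: [-0.0, -0.5, -0.3]
gripper_width: 0.707
```

```bash
python3 - <<'E'
from h import *
import pickle
S={n:manip.snapshot(n) for n in("side","top")}
pickle.dump(S,open("s1.pkl","wb"))
p,R=st()
g=goalR(.66,.012,1); b=np.array([.5012,.341,.160])
print((R.inv()*g).as_rotvec(), R.inv().apply(b-p)*1000)
for n in S:
    u=proj(S[n],p).astype(int);print(u)
    crop(S[n]["img"],max(0,u[0]-75),u[1]-60,150,120,4,f"pics/{n}2.png")
E
```

```text
t 2.77 p [502.  343.4 163.8] q [ 0.71  0.24  2.   -0.89  0.54  1.4 ] F [-0.2  0.4 -0. ] M [-0.02  0.26 -0.04] w 0.702
 axes x [ 0.613  0.006 -0.79 ] y [0.79  0.007 0.613]
[-0.00237836  0.00165305  0.0003544 ] [ 2.55040199 -2.98804785  2.36432094]
[246 397]
[164 245]
```

View pics/side2.png

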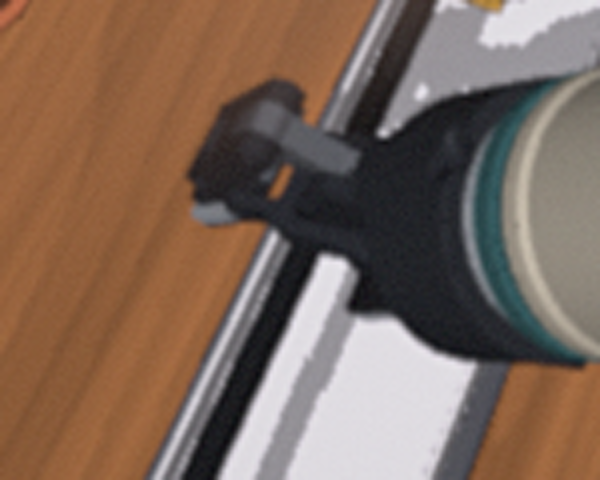

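View pics/top2.png

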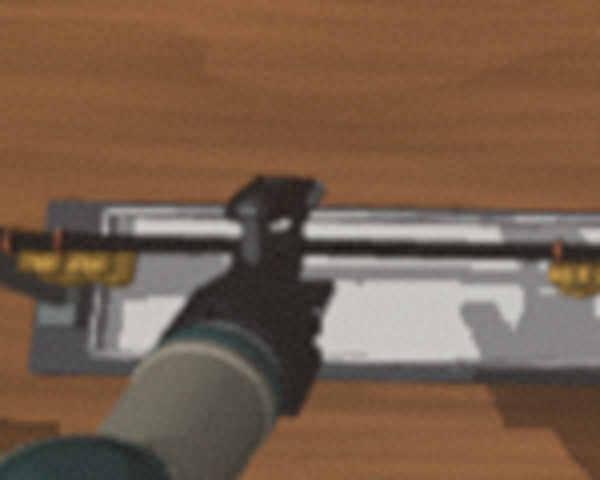

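Call:
play_rows(series=[3,-3,2,0,0,0,60,0,0,0,0,0,0,30,0,0,0,0,0,0,8,0,0,0,0,0,0,8,0,0,0,0,0,0,8,0,0,0,0,0,0,8,0,0,0,0,0,0,8], force=90)

```text
time: 3.65
tool_pos: [0.5019, 0.3413, 0.1594]
tcp_rot: [0.634, 0.314, -0.308, 0.636]
ft_force: [0.7, -0.8, 3.6]
gripper_width: 0.112
```

```bash
python3 - <<'E'
from h import *
p,R=st()
E
```

```text
t 3.65 p [501.9 341.3 159.4] q [ 0.71  0.25  2.01 -0.9   0.53  1.42] F [ 0.7 -0.8  3.6] M [-0.12 -0.06  0.02] w 0.112
 axes x [ 0.613  0.005 -0.79 ] y [0.79  0.007 0.613]
```

Call:
play_rows(series=[-3,2.5,0,0,0,0,8,-3,2.5,0,0,0,0,8,-2,1.5,0,0,0,0,8,0,0,0,0,0,0,8,0,0,0,0,0,0,8], force=90)

```text
time: 4.28
tool_pos: [0.5016, 0.3409, 0.1688]
tcp_rot: [0.633, 0.314, -0.309, 0.636]
ft_force: [-0.7, 0.4, -5.0]
gripper_width: 0.114
```

```bash
python3 - <<'E'
from h import *
import pickle
p,R=st()
S={n:manip.snapshot(n) for n in("side","top")}
pickle.dump(S,open("s3.pkl","wb"))
st()
crop(S["top"]["img"],50,220,210,70,3.8,"pics/a3.png")
crop(S["side"]["img"],190,250,160,230,2.5,"pics/c3.png")
E
```

```text
t 4.28 p [501.6 340.9 168.8] q [ 0.71  0.24  2.   -0.87  0.54  1.37] F [-0.7  0.4 -5. ] M [-0.24  0.74  0.02] w 0.114
 axes x [ 0.612  0.004 -0.791] y [0.791 0.007 0.612]
t 4.38 p [501.7 341.  168.9] q [ 0.71  0.24  2.   -0.87  0.54  1.37] F [ 0.   0.6 -5.3] M [-0.23  0.71 -0.01] w 0.111
 axes x [ 0.612  0.005 -0.791] y [0.791 0.007 0.612]
```

View pics/a3.png

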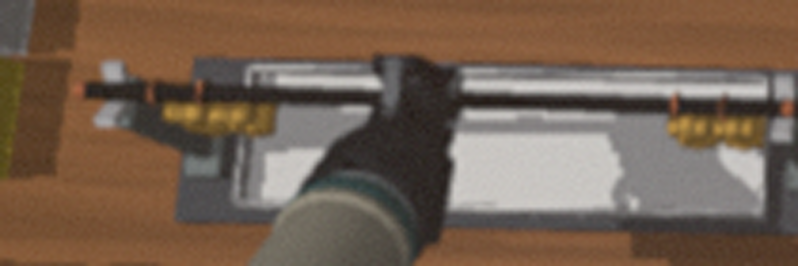

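View pics/c3.png

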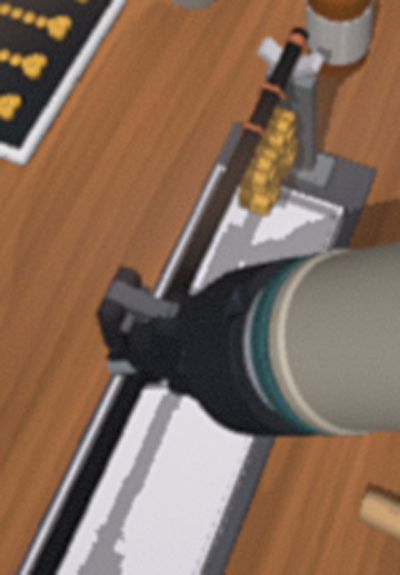

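```bash
cat >> h.py <<'E'
def hgt(s,u0,v0,u1,v1,xy,z0=.16):
    "height from pixel move (u0,v0)->(u1,v1) of a bar point at xy with z0 first"
    a=proj(s,[*xy,z0]); j=(proj(s,[*xy,z0+.01])-a)/10
    d=np.array([u1-u0,v1-v0]); return d@j/(j@j)
E
python3 - <<'E'
from h import *
import pickle
s=pickle.load(open("s3.pkl","rb"))
C=lambda u,v:(u/2.5+190,v/2.5+250)
for a,b,y in[((270,98),(272,88),.16),((252,137),(254,128),.19),((294,44),(298,34),.115)]:
    print("side",hgt(s["side"],*C(*a),*C(*b),(.503,y)))
A=lambda u,v:(u/3.8+70,v/3.8+220);A2=lambda u,v:(u/3.8+50,v/3.8+220)
for a,b,y in[((128,95),(200,91),.49),((78,95),(152,91),.52),((8,94),(78,91),.568),((603,104),(675,102),.19),((648,107),(722,104),.16)]:
    print("top",np.round(np.array(A2(*b))-A(*a),2),hgt(s["top"],*A(*a),*A2(*b),(.5,y)))
    p=proj(s["top"],(.5,y,.16));print(proj(s["top"],(.5,y,.17))-p)
E
```

```text
side 12.070908884894136
side 11.038888194616538
side 11.715832734944236
top [-1.05 -1.05] 7.212655227829755
[-1.75428428 -0.85303498]
top [-0.53 -1.05] 4.49057260706826
[-1.85777144 -0.85618074]
top [-1.58 -0.79] 8.0133337851467
[-2.02317964 -0.86120862]
top [-1.05 -0.53] 9.991860608563893
[-0.71486669 -0.8214357 ]
top [-0.53 -0.79] 9.281068867909498
[-0.61046871 -0.81826155]
```

Call:
play_rows(series=[3,-2.5,0,0,0,0,8,3,-2.5,0,0,0,0,8,2,-1.5,0,0,0,0,8,0,0,0,0,0,0,8,0,0,0,0,0,0,30,0,0,0,0,0,0,30,0,0,-10,0,0,0,30,0,0,-15,0,0,0,30,0,0,-15,0,0,0,30,0,0,0,0,0,0,30,0,0,0,0,0,0,30], force=90)

```text
time: 5.75
tool_pos: [0.5009, 0.3811, 0.1585]
tcp_rot: [0.633, 0.314, -0.309, 0.637]
ft_force: [0.1, -0.1, -0.2]
gripper_width: 0.351
```

```bash
python3 - <<'E'
from h import *
p,R=st()
g=goalR(.66,.012,1); 
print((R.inv()*g).as_rotvec(), R.inv().apply(np.array([.5014,.381,.160])-p)*1000)
E
```

```text
t 5.75 p [500.9 381.1 158.5] q [ 0.77  0.29  1.95 -0.88  0.58  1.44] F [ 0.1 -0.1 -0.2] M [0.01 0.29 0.04] w 0.351
 axes x [ 0.612  0.004 -0.791] y [0.791 0.008 0.612]
[-0.00146942  0.00298636  0.00170706] [-0.88404361  1.26001074  0.13308193]
```

Good; regrip here and lift a little again, by the same amount.

Call:
play_rows(series=[0,1,0,0,0,0,8,0,0,0,0,0,0,8,0,0,0,0,0,0,8,0,0,0,0,0,0,8,-3,2.5,0,0,0,0,8,-3,2.5,0,0,0,0,8,-2,1.5,0,0,0,0,8,-2,1.5,0,0,0,0,8,0,0,0,0,0,0,8,0,0,0,0,0,0,8], force=90)

```text
time: 7.0
tool_pos: [0.5021, 0.381, 0.1722]
tcp_rot: [0.633, 0.314, -0.309, 0.636]
ft_force: [0.3, 0.9, -4.8]
gripper_width: 0.11
```

```bash
python3 - <<'E'
from h import *
import pickle
p,R=st()
S={n:manip.snapshot(n) for n in("side","top")}
pickle.dump(S,open("s4.pkl","wb"))
st()
crop(S["top"]["img"],50,220,210,70,3.8,"pics/a4.png")
crop(S["side"]["img"],190,250,160,230,2.5,"pics/c4.png")
E
```

```text
t 7.0 p [502.1 381.  172.2] q [ 0.77  0.27  1.93 -0.84  0.6   1.39] F [ 0.3  0.9 -4.8] M [-0.05  0.79  0.03] w 0.11
 axes x [ 0.612  0.005 -0.791] y [0.791 0.007 0.612]
t 7.1 p [502.1 381.  172.1] q [ 0.77  0.27  1.93 -0.84  0.6   1.4 ] F [-0.2  0.6 -4.6] M [-0.06  0.8  -0.03] w 0.118
 axes x [ 0.612  0.005 -0.791] y [0.791 0.007 0.612]
```

View pics/a4.png

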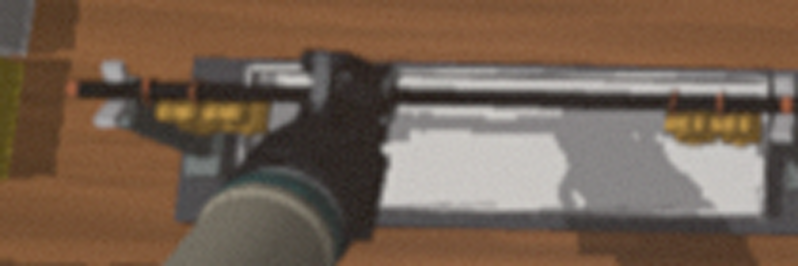

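View pics/c4.png

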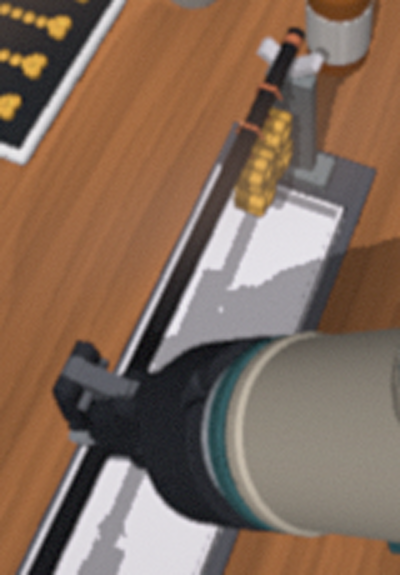

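```bash
python3 - <<'E'
from h import *
import pickle
s=pickle.load(open("s4.pkl","rb"))
C=lambda u,v:(u/2.5+190,v/2.5+250)
for a,b,y in[((270,98),(268,88),.16),((252,137),(249,127),.19),((294,44),(294,34),.115)]:
    print("side",hgt(s["side"],*C(*a),*C(*b),(.503,y)))
A=lambda u,v:(u/3.8+70,v/3.8+220);A2=lambda u,v:(u/3.8+50,v/3.8+220)
for a,b,y in[((128,95),(192,90),.49),((78,95),(146,87),.52),((603,104),(674,100),.19),((648,107),(721,102),.16)]:
    print("top",hgt(s["top"],*A(*a),*A2(*b),(.5,y)))
E
```

```text
side 12.389169718838197
side 12.889811879941453
side 11.84492160407878
top 17.50838600962613
top 13.654616893998343
top 15.224295297258204
top 14.95464411422895
```

```bash
python3 - <<'E'
from h import *
p,R=st()
plan(p,R,[(p+[0,0,.008],R,1),(p+[0,0,.05],R,3),(p+[-.005,0,.09],R,2),([.46,.381,.33],R,4),([.458,.381,.34],R,1)],8)
E
```

```text
t 7.1 p [502.1 381.  172.1] q [ 0.77  0.27  1.93 -0.84  0.6   1.4 ] F [-0.2  0.6 -4.6] M [-0.06  0.8  -0.03] w 0.118
 axes x [ 0.612  0.005 -0.791] y [0.791 0.007 0.612]
rows 11
[ -6, 5, 0, 0, 0, 0, 8, -11, 8, 0, 0, 0, 0, 8, -11, 9, 0, 0, 0, 0, 8, -12, 9, 0, 0, 0, 0, 8, -17, 10, 0, 0, 0, 0, 8, -17, 10, 0, 0, 0, 0, 8, -19, 3, 0, 0, 0, 0, 8, -19, 3, 0, 0, 0, 0, 8, -20, 3, 0, 0, 0, 0, 8, -19, 3, 0, 0, 0, 0, 8, -9, 5, 0, 0, 0, 0, 8 ]
end [0.45799851 0.38078577 0.34027861] [ 0.63317979  0.31410684 -0.30883098  0.63643041] err [-1.48817345e-06 -2.14231056e-04  2.78614629e-04] [0. 0. 0.]
```

Call:
play_rows(series=[-6,5,0,0,0,0,8,-11,8,0,0,0,0,8,-11,9,0,0,0,0,8,-12,9,0,0,0,0,8,0,0,0,0,0,0,8,0,0,0,0,0,0,8], force=110)

```text
time: 7.85
tool_pos: [0.5019, 0.3807, 0.2224]
tcp_rot: [0.633, 0.314, -0.309, 0.636]
ft_force: [0.1, 0.4, -6.0]
gripper_width: 0.113
```

```bash
python3 - <<'E'
from h import *
import pickle
p,R=st()
S={n:manip.snapshot(n) for n in("side","top")}
pickle.dump(S,open("s5.pkl","wb"))
st()
crop(S["top"]["img"],40,200,240,80,3.3,"pics/a5.png")
crop(S["side"]["img"],190,220,160,260,2.3,"pics/c5.png")
E
```

```text
t 7.85 p [501.9 380.7 222.4] q [ 0.77  0.21  1.86 -0.72  0.69  1.24] F [ 0.1  0.4 -6. ] M [-0.08  0.83  0.01] w 0.113
 axes x [ 0.611  0.004 -0.791] y [0.791 0.007 0.612]
t 7.95 p [501.8 380.6 221.9] q [ 0.77  0.21  1.86 -0.72  0.69  1.24] F [-0.7  0.3 -5.4] M [-0.02  0.74  0.01] w 0.112
 axes x [ 0.611  0.004 -0.792] y [0.792 0.008 0.611]
```

View pics/a5.png

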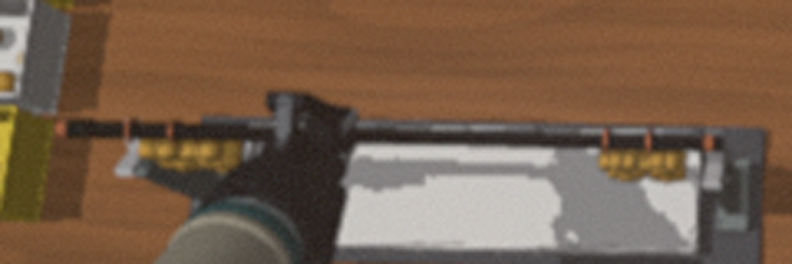

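View pics/c5.png

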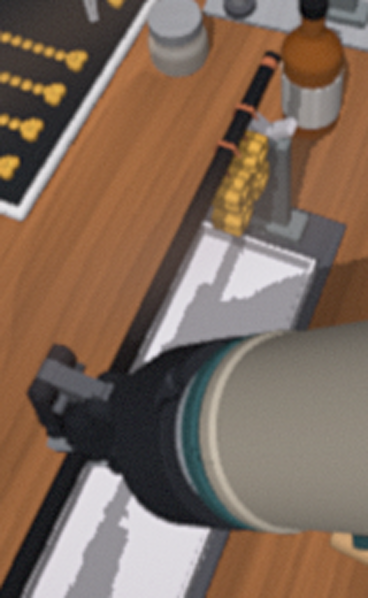

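```bash
cat >> h.py <<'E'
from scipy.optimize import least_squares
def fitbar(obs,g0,ysl=None):
    """obs: list of (snap,local_y,u,v); params mid xyz, yaw, pitch(+: +y end up)"""
    def pt(q,l): return q[:3]+l*np.array([-np.sin(q[3])*np.cos(q[4]),np.cos(q[3])*np.cos(q[4]),np.sin(q[4])])
    f=lambda q:np.concatenate([proj(s,pt(q,l))-[u,v] for s,l,u,v in obs])
    r=least_squares(f,g0,x_scale=[.01,.01,.01,.05,.05]); 
    print("mid mm",np.round(r.x[:3]*1000,1),"yaw",round(r.x[3],4),"pitch deg",round(np.degrees(r.x[4]),2),"res",np.round(r.fun,1)); return r.x
E
python3 - <<'E'
from h import *
import pickle
def run(f,A,C,top,side,z):
    s=pickle.load(open(f,"rb"))
    fitbar([(s["top"],l,*A(u,v)) for l,u,v in top]+[(s["side"],l,*C(u,v)) for l,u,v in side],[.5,.34,z,.01,0])
run("s0.pkl",lambda u,v:(u/3.8+70,v/3.8+220),lambda u,v:(u/2.5+190,v/2.5+250),[(-180,648,107),(-150,603,104),(150,128,95),(180,78,95)] and [(-.18,648,107),(-.15,603,104),(.15,128,95),(.18,78,95)],[(-.18,270,98),(-.15,252,137)],.16)
run("s5.pkl",lambda u,v:(u/3.3+40,v/3.3+200),lambda u,v:(u/2.3+190,v/2.3+220),[(-.18,648,139),(-.15,605,138),(.15,170,130),(.18,128,128)],[(-.18,246,107),(-.15,227,146)],.22)
E
```

```text
mid mm [500.5 339.7 164.2] yaw 0.0131 pitch deg 0.4 res [ 0.3 -0.2 -0.3  0.3 -0.3  0.1  0.3 -0.1 -0.   0.1 -0.  -0.1]
mid mm [500.8 340.4 227.4] yaw 0.009 pitch deg -0.29 res [ 0.   0.3 -0.1  0.3  0.2 -0.2 -0.1  0.2 -0.4  0.3  0.  -0.5]
```

Call:
play_rows(series=[-10,7,0,0,0,0,8,-17,10,0,0,0,0,8,-19,5,0,0,0,0,8,-19,3,0,0,0,0,8,-20,3,0,0,0,0,8,-19,3,0,0,0,0,8,-9,5,0,0,0,0,8,0,0,0,0,0,0,8])

```text
time: 8.95
tool_pos: [0.4619, 0.3812, 0.3356]
tcp_rot: [0.634, 0.314, -0.308, 0.636]
ft_force: [0.5, 0.4, -5.5]
gripper_width: 0.114
```

```bash
python3 - <<'E'
from h import *
p,R=st()
g=goalR(.66,.012,1);f=goalR(.66,.088,1)
def a(y,fr=0): 
    return ([.455,y,.345],Ro.from_euler('z',.012*(1-fr)+.088*fr)*goalR(.66,0,1))
w=[(*a(.365),1),(*a(.34),1),(*a(-.20),15+0)]
w=[(*a(.368),1),(*a(.343),1),(*a(.1),7),(*a(-.22,1),9),(*a(-.262,1),2),(*a(-.282,1),2)]
plan(p,R,w,8)
E
```

```text
t 8.95 p [461.9 381.2 335.6] q [ 0.83  0.08  1.72 -0.59  0.94  1.08] F [ 0.5  0.4 -5.5] M [-0.01  0.8   0.02] w 0.114
 axes x [ 0.613  0.006 -0.79 ] y [0.79  0.006 0.613]
rows 22
[ -12, 0, 13, -0, 0, -0, 8, 0, 0, 25, -0, 0, -0, 8, 0, 0, 35, -0, 0, -0, 8, 0, 0, 35, -0, 0, -0, 8, -1, -1, 34, -0, 0, -0, 8, 0, 0, 35, -0, 0, -0, 8, 0, 0, 35, -0, 0, -0, 8, 0, 0, 34, -0, 0, -0, 8, 0, -1, 35, -0, 0, -0, 8, -1, 0, 36, -0.01, 0.01, -0, 8, 0, 0, 35, -0.01, 0, -0, 8, -1, -1, 36, -0, 0.01, -0, 8 ]
[ -1, -1, 35, -0.01, 0, -0, 8, -1, -1, 36, -0.01, 0.01, -0, 8, -1, -2, 35, -0, 0, -0, 8, -1, -2, 36, -0.01, 0.01, -0, 8, -2, -2, 35, -0.01, 0, -0, 8, -2, -2, 36, -0, 0.01, -0, 8, -1, -2, 21, -0, -0, -0, 8, -1, -1, 21, -0, -0, -0, 8, 0, -1, 10, -0, -0, -0, 8, -1, 0, 9, -0, -0, -0, 8 ]
end [ 0.45520419 -0.28148327  0.34513665] [ 0.62214556  0.338846   -0.28238936  0.64681879] err [0.00020419 0.00051673 0.00013665] [-0.00303476 -0.00240832 -0.00043895]
```

Call:
play_rows(series=[-12,0,13,0,0,0,8,0,0,25,0,0,0,8,0,0,35,0,0,0,8,0,0,35,0,0,0,8,-1,-1,34,0,0,0,8,0,0,35,0,0,0,8,0,0,35,0,0,0,8,0,0,34,0,0,0,8,0,-1,35,0,0,0,8,-1,0,36,-0.01,0.01,0,8,0,0,35,-0.01,0,0,8,-1,-1,36,0,0.01,0,8])

```text
time: 10.45
tool_pos: [0.4525, -0.0084, 0.3437]
tcp_rot: [0.628, 0.325, -0.3, 0.64]
ft_force: [-0.8, -0.9, -5.9]
gripper_width: 0.115
```

Call:
play_rows(series=[-1,-1,35,-0.01,0,0,8,-1,-1,36,-0.01,0.01,0,8,-1,-2,35,0,0,0,8,-1,-2,36,-0.01,0.01,0,8,-2,-2,35,-0.01,0,0,8,-2,-2,36,0,0.01,0,8,-1,-2,21,0,0,0,8,-1,-1,21,0,0,0,8,0,-1,10,0,0,0,8,-1,0,9,0,0,0,8,0,0,0,0,0,0,8,0,0,0,0,0,0,8])

```text
time: 11.95
tool_pos: [0.4547, -0.2809, 0.3449]
tcp_rot: [0.621, 0.34, -0.283, 0.647]
ft_force: [-0.5, 0.1, -5.3]
gripper_width: 0.111
```

```bash
python3 - <<'E'
from h import *
import pickle
p,R=st()
S={n:manip.snapshot(n) for n in("side","top")}
pickle.dump(S,open("s6.pkl","wb"))
st()
cv2.imwrite("pics/side6.png",S["side"]["img"]);cv2.imwrite("pics/top6.png",S["top"]["img"])
E
```

```text
t 11.95 p [ 454.7 -280.9  344.9] q [-1.07 -0.03  1.81  0.66  1.15 -1.37] F [-0.5  0.1 -5.3] M [-0.09  0.8  -0.01] w 0.111
 axes x [ 0.609  0.056 -0.791] y [0.788 0.068 0.612]
t 12.05 p [ 454.7 -281.   345. ] q [-1.07 -0.03  1.81  0.66  1.15 -1.37] F [-1.   0.1 -5.4] M [-0.18  0.79  0.  ] w 0.108
 axes x [ 0.61   0.055 -0.791] y [0.788 0.068 0.612]
```

View pics/side6.png

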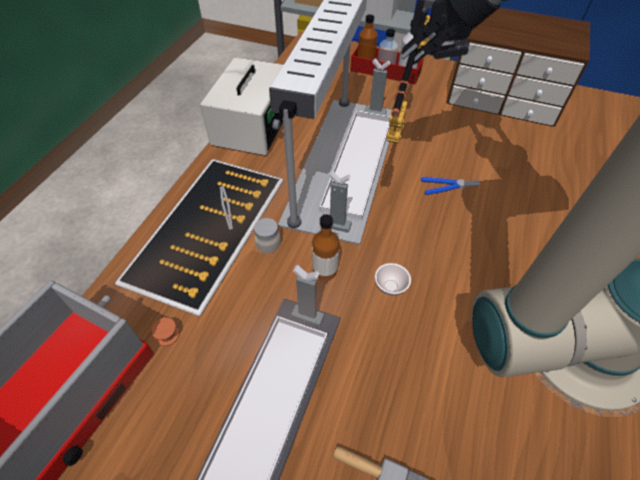

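View pics/top6.png

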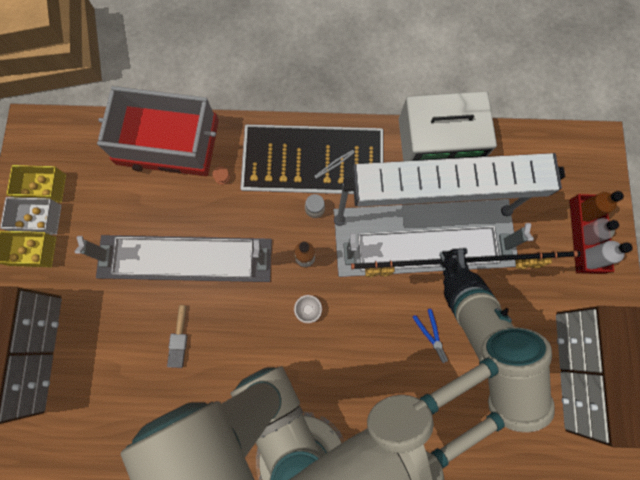

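```bash
python3 - <<'E'
from h import *
import pickle
S=pickle.load(open("s6.pkl","rb"))
crop(S["top"]["img"],340,225,250,70,3.2,"pics/a6.png")
crop(S["side"]["img"],340,0,160,160,4.5,"pics/c6.png")
E
```

```text
(no output)
```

View pics/a6.png

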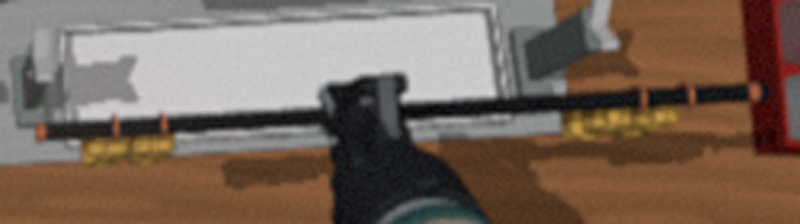

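View pics/c6.png

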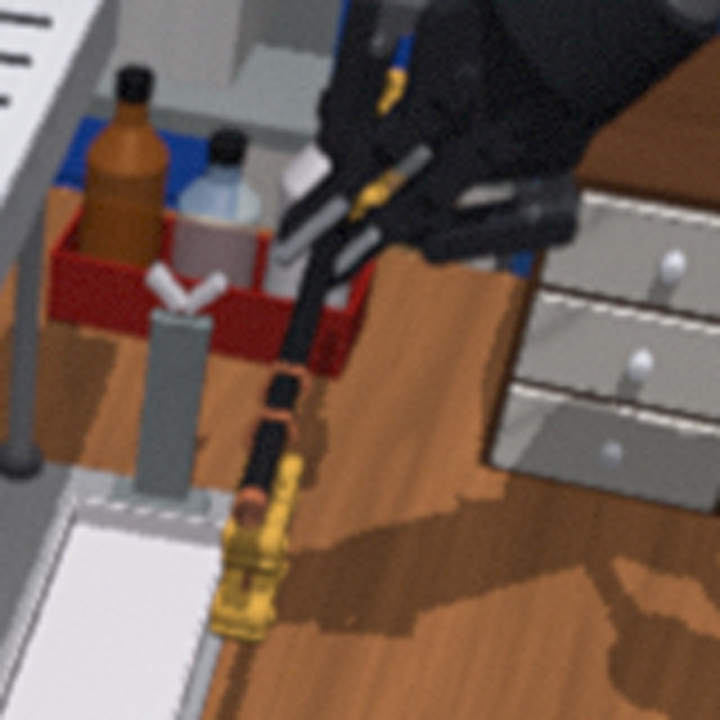

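```bash
python3 - <<'E'
from h import *
import pickle
s=pickle.load(open("s6.pkl","rb"))
A=lambda u,v:(u/3.2+340,v/3.2+225); C=lambda u,v:(u/4.5+340,v/4.5)
q=fitbar([(s["top"],l,*A(u,v)) for l,u,v in [(.18,116,126),(.15,164,124),(-.15,643,97),(-.18,692,94)]]+[(s["side"],l,*C(u,v)) for l,u,v in [(.15,287,370),(.18,274,415)]],[.45,-.32,.345,.08,0])
E
```

```text
mid mm [ 456.8 -320.9  352.4] yaw 0.0884 pitch deg -0.14 res [-0.   0.1  0.  -0.1  0.2 -0.1 -0.2  0.1  0.1 -0.1 -0.   0.1]
```

```bash
python3 - <<'E'
from h import *
import pickle
S=pickle.load(open("s0.pkl","rb"))
o=np.array([.5435,-.3215,0]);R=Ro.from_euler('z',.088)
pts=[(x,y,168) for x in(-17,17) for y in(-219,-207,207,219)]+[(x,y,10) for x in(-60,130) for y in(-245,245)]+[(x,y,z) for x in(50,132) for y in(-216,216) for z in(290,337)]
ims={}
for n in S:
    f=4
    im=cv2.resize(S[n]["img"],None,fx=f,fy=f,interpolation=cv2.INTER_CUBIC)
    for p in pts:
        u=proj(S[n],o+R.apply(np.array(p)/1000)); cv2.circle(im,tuple(np.round((u+.5)*f-.5).astype(int)),3,(0,0,255) if p[2]==168 else (255,0,255),-1)
    ims[n]=im
t=ims["top"]; a=t[4*215:4*280,4*325:4*375]; b=t[4*210:4*275,4*490:4*550]
cv2.imwrite("pics/ov1.png",cv2.resize(np.hstack([a,b]),None,fx=1.7,fy=1.7))
s=ims["side"]; cv2.imwrite("pics/ov2.png",cv2.resize(np.hstack([s[4*160:4*240,4*310:4*370],s[4*45:4*125,4*350:4*410]]),None,fx=1.6,fy=1.6))
cv2.imwrite("pics/ov3.png",cv2.resize(t[4*140:4*290,4*320:4*580],None,fx=.75,fy=.75,interpolation=cv2.INTER_AREA))
E
```

```text
(no output)
```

View pics/ov1.png

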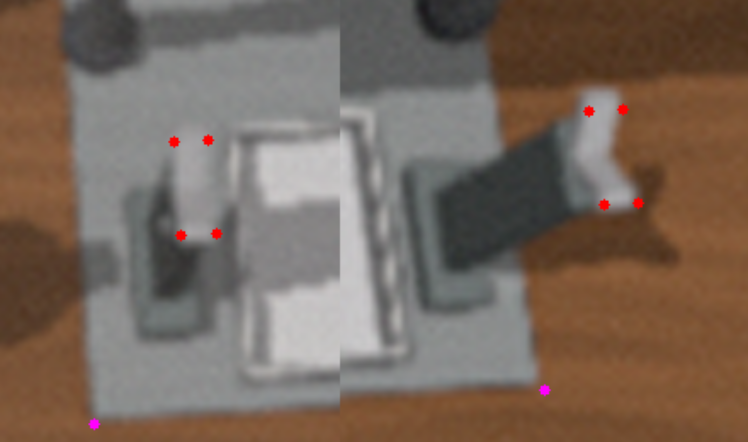

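View pics/ov2.png

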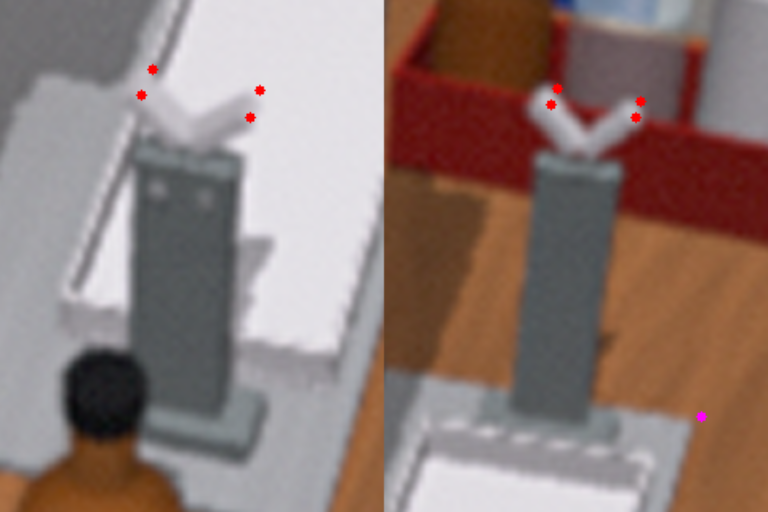

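View pics/ov3.png

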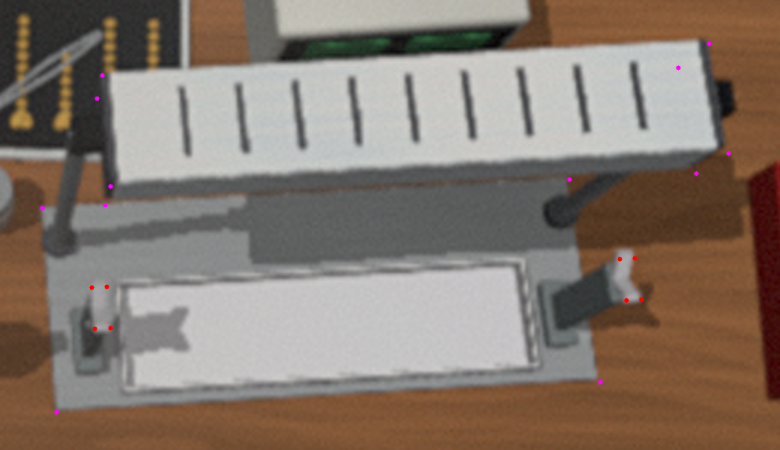

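```bash
python3 - <<'E'
from h import *
p,R=st()
plan(p,R,[([.462,-.281,.335],R,1),([.505,-.281,.25],R,4),([.535,-.2808,.20],R,3),([.5425,-.2806,.182],R,2),([.543,-.2806,.178],R,1)],8)
E
```

```text
t 12.05 p [ 454.7 -281.   345. ] q [-1.07 -0.03  1.81  0.66  1.15 -1.37] F [-1.   0.1 -5.4] M [-0.18  0.79  0.  ] w 0.108
 axes x [ 0.61   0.055 -0.791] y [0.788 0.068 0.612]
rows 11
[ 12, 0, 1, 0, 0, 0, 8, 24, -5, 1, 0, 0, 0, 8, 23, -4, 1, 0, 0, 0, 8, 23, -5, 1, 0, 0, 0, 8, 24, -5, 1, 0, 0, 0, 8, 19, -2, 0, 0, 0, 0, 8, 19, -2, 1, 0, 0, 0, 8, 20, -2, 1, 0, 0, 0, 8, 9, -3, 0, 0, 0, 0, 8, 9, -3, 1, 0, 0, 0, 8, 4, -2, 0, 0, 0, 0, 8 ]
end [ 0.5427912  -0.28093029  0.17768931] [ 0.62129581  0.33935237 -0.28295762  0.64712169] err [-0.0002088  -0.00033029 -0.00031069] [0. 0. 0.]
```

Call:
play_rows(series=[12,0,1,0,0,0,8,24,-5,1,0,0,0,8,23,-4,1,0,0,0,8,23,-5,1,0,0,0,8,24,-5,1,0,0,0,8,19,-2,0,0,0,0,8,19,-2,1,0,0,0,8,12,-2,1,0,0,0,8,0,0,0,0,0,0,8,0,0,0,0,0,0,8])

```text
time: 13.3
tool_pos: [0.5309, -0.2822, 0.2067]
tcp_rot: [0.621, 0.339, -0.283, 0.647]
ft_force: [-0.3, -0.2, -4.4]
gripper_width: 0.105
```

```bash
python3 - <<'E'
from h import *
import pickle
p,R=st()
S={n:manip.snapshot(n) for n in("side","top")}
pickle.dump(S,open("s7.pkl","wb"))
p,R=st()
print(R.inv().apply(np.array([.543,-.2806,.178])-p)*1000,R.inv().apply([0,0,-1]))
crop(S["top"]["img"],320,140,250,150,3.2,"pics/a7.png")
crop(S["side"]["img"],280,10,160,220,2.7,"pics/c7.png")
E
```

```text
t 13.3 p [ 530.9 -282.2  206.7] q [-0.91  0.18  1.96  0.81  0.79 -1.52] F [-0.3 -0.2 -4.4] M [-0.09  0.73  0.01] w 0.105
 axes x [ 0.61   0.054 -0.79 ] y [0.788 0.067 0.612]
t 13.4 p [ 530.8 -282.3  207.1] q [-0.91  0.18  1.96  0.81  0.79 -1.52] F [-0.6  0.7 -4.8] M [-0.09  0.77 -0.03] w 0.11
 axes x [ 0.61   0.054 -0.79 ] y [0.787 0.068 0.613]
[30.513724   -8.10212801 -0.64539609] [ 0.79025471 -0.61277773  0.00097326]
```

View pics/a7.png

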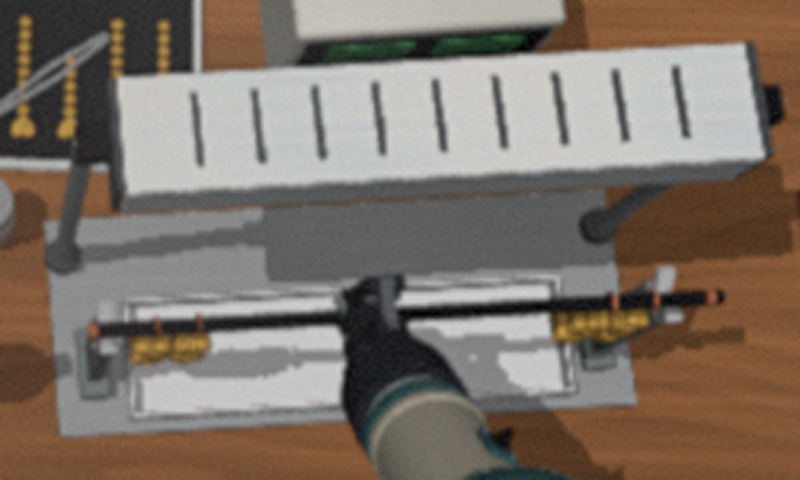

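View pics/c7.png

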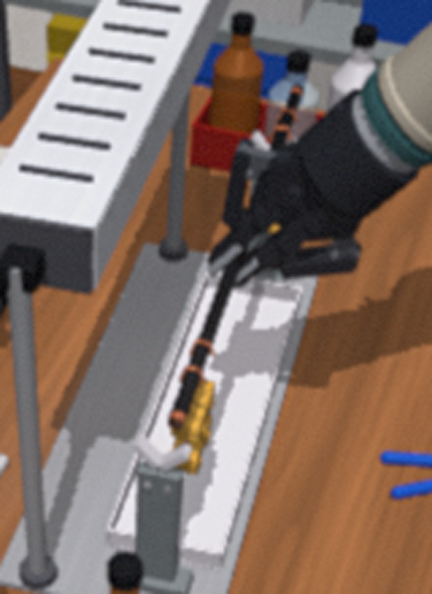

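Call:
play_rows(series=[10,-2,-1,0,0,0,8,12,-3,0,0,0,0,8,8,-3,0,0,0,0,8,0,0,0,0,0,0,8,0,0,0,0,0,0,8])

```text
time: 14.02
tool_pos: [0.5428, -0.28, 0.1776]
tcp_rot: [0.621, 0.339, -0.283, 0.647]
ft_force: [0.1, -0.8, -5.3]
gripper_width: 0.115
```

```bash
python3 - <<'E'
from h import *
import pickle
S={n:manip.snapshot(n) for n in("side","top")}
pickle.dump(S,open("s8.pkl","wb"))
p,R=st()
crop(S["top"]["img"],320,200,250,80,3.2,"pics/a8.png")
crop(S["side"]["img"],320,30,110,200,3,"pics/c8.png")
E
```

```text
t 14.12 p [ 542.8 -280.1  178. ] q [-0.89  0.22  1.99  0.87  0.73 -1.58] F [ 1.2 -0.6 -5.4] M [-0.1   0.79  0.03] w 0.114
 axes x [ 0.61   0.054 -0.791] y [0.788 0.067 0.612]
```

View pics/a8.png

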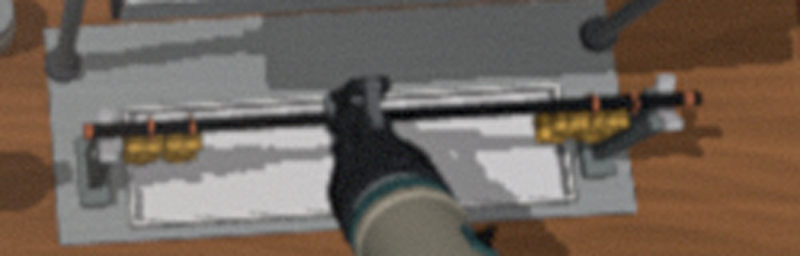

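View pics/c8.png

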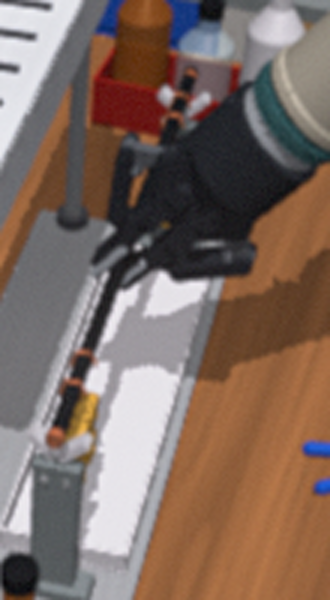

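Call:
play_rows(series=[4,-3,0,0,0,0,8,4,-3,0,0,0,0,8,2.5,-2,0,0,0,0,8,1.5,-1,0,0,0,0,8,0,0,0,0,0,0,8,0,0,0,0,0,0,8])

```text
time: 14.88
tool_pos: [0.5429, -0.2799, 0.1628]
tcp_rot: [0.621, 0.339, -0.283, 0.647]
ft_force: [0.9, -0.5, -5.2]
gripper_width: 0.111
```

```bash
python3 - <<'E'
from h import *
p,R=st()
E
```

```text
t 14.88 p [ 542.9 -279.9  162.8] q [-0.89  0.24  2.01  0.9   0.7  -1.63] F [ 0.9 -0.5 -5.2] M [-0.09  0.72 -0.03] w 0.111
 axes x [ 0.61   0.055 -0.791] y [0.788 0.067 0.612]
```

Call:
play_rows(series=[1,-0.5,0,0,0,0,8,1,-0.5,0,0,0,0,8,1,-1,0,0,0,0,8,0,0,0,0,0,0,8,0,0,0,0,0,0,8])

```text
time: 15.5
tool_pos: [0.5435, -0.2798, 0.1595]
tcp_rot: [0.621, 0.339, -0.283, 0.647]
ft_force: [2.0, 0.8, -3.4]
gripper_width: 0.115
```

```bash
python3 - <<'E'
from h import *
p,R=st()
E
```

```text
t 15.5 p [ 543.5 -279.8  159.5] q [-0.89  0.25  2.01  0.91  0.7  -1.64] F [ 2.   0.8 -3.4] M [-0.12  0.31  0.11] w 0.115
 axes x [ 0.61   0.055 -0.79 ] y [0.787 0.067 0.613]
```

Call:
play_rows(series=[1.5,0,0,0,0,0,8,0.5,0.5,0,0,0,0,8,0,0,0,0,0,0,8,0,0,0,0,0,0,8])

```text
time: 16.0
tool_pos: [0.5437, -0.2798, 0.1592]
tcp_rot: [0.621, 0.339, -0.283, 0.648]
ft_force: [-15.2, 1.2, 10.4]
gripper_width: 0.11
```

```bash
python3 - <<'E'
from h import *
import pickle
S={n:manip.snapshot(n) for n in("side","top")}
pickle.dump(S,open("s9.pkl","wb"))
p,R=st()
crop(S["top"]["img"],320,200,250,80,3.2,"pics/a9.png")
crop(S["side"]["img"],320,30,110,200,3,"pics/c9.png")
E
```

```text
t 16.1 p [ 543.8 -279.9  159.2] q [-0.89  0.25  2.01  0.91  0.69 -1.64] F [-13.9   1.3  10.7] M [0.15 1.07 0.23] w 0.111
 axes x [ 0.61   0.053 -0.79 ] y [0.787 0.069 0.612]
```

View pics/a9.png

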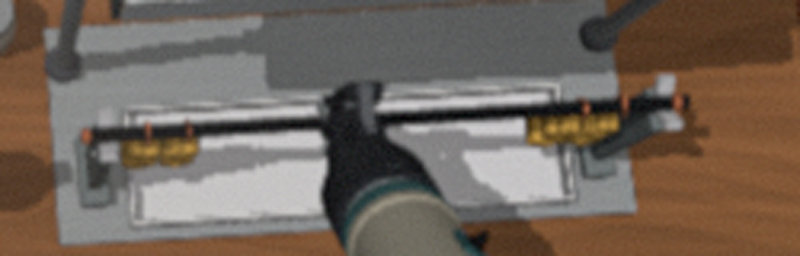

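View pics/c9.png

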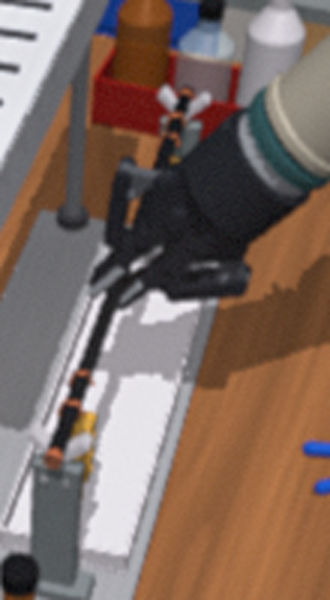

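Call:
play_rows(series=[-1,0,0,0,0,0,8,0,0,0,0,0,0,8,0,0,0,0,0,0,14,0,0,0,0,0,0,20,0,0,0,0,0,0,35,0,0,0,0,0,0,45,0,0,0,0,0,0,45,0,0,0,0,0,0,45], force=60)

```text
time: 17.1
tool_pos: [0.5441, -0.2797, 0.1585]
tcp_rot: [0.621, 0.339, -0.283, 0.647]
ft_force: [0.2, 0.1, -0.3]
gripper_width: 0.529
```

```bash
python3 - <<'E'
from h import *
import pickle
S={n:manip.snapshot(n) for n in("side","top")}
p,R=st()
crop(S["top"]["img"],320,200,250,80,3.2,"pics/a10.png")
crop(S["side"]["img"],320,30,110,200,3,"pics/c10.png")
E
```

```text
t 17.2 p [ 544.1 -279.7  158.5] q [-0.89  0.25  2.01  0.91  0.69 -1.64] F [-0.2 -0.1 -0.7] M [-0.08  0.29  0.04] w 0.524
 axes x [ 0.61   0.055 -0.791] y [0.788 0.067 0.612]
```

View pics/a10.png

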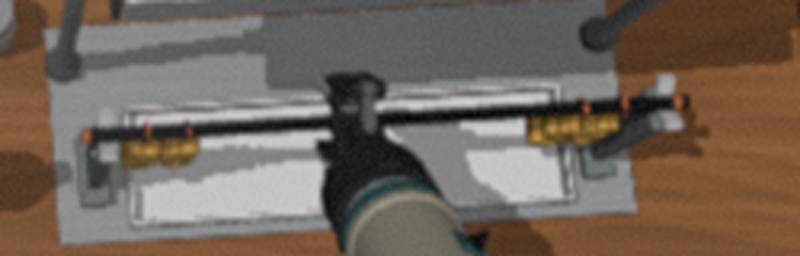

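View pics/c10.png

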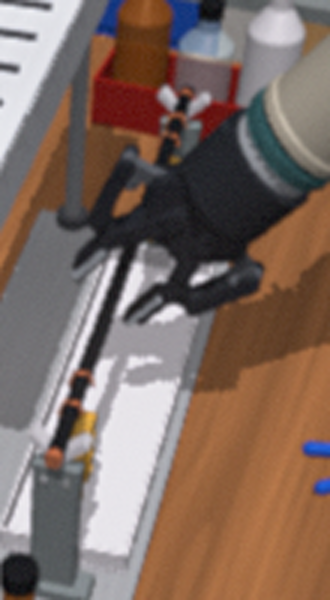

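Call:
play_rows(series=[-5,0,0,0,0,0,45,-10,0,0,0,0,0,45,-15,0,0,0,0,0,45,-20,0,0,0,0,0,45,-25,0,0,0,0,0,45,-30,0,0,0,0,0,45,-25,0,0,0,0,0,45,-10,0,0,0,0,0,45,0,0,0,0,0,0,45,0,0,0,0,0,0,45,0,0,0,0,0,0,45])

```text
time: 18.58
tool_pos: [0.4589, -0.2869, 0.2684]
tcp_rot: [0.622, 0.34, -0.283, 0.646]
ft_force: [0.1, 0.3, -0.1]
gripper_width: 0.526
```

```bash
python3 - <<'E'
from h import *
import pickle
S={n:manip.snapshot(n) for n in("side","top")}
pickle.dump(S,open("s11.pkl","wb"))
p,R=st()
cv2.imwrite("pics/top11.png",S["top"]["img"])
crop(S["top"]["img"],320,200,250,80,3.2,"pics/a11.png")
crop(S["side"]["img"],320,30,110,200,3,"pics/c11.png")
S0=pickle.load(open("s0.pkl","rb"))
d=cv2.absdiff(S0["top"]["img"],S["top"]["img"]).max(2)
cv2.imwrite("pics/diff.png",np.clip(d.astype(int)*3,0,255).astype(np.uint8))
E
```

```text
t 18.68 p [ 458.9 -287.   268.5] q [-1.07  0.04  1.94  0.73  1.   -1.51] F [0.7 0.1 0.7] M [-0.08  0.32  0.01] w 0.525
 axes x [ 0.609  0.056 -0.791] y [0.788 0.067 0.612]
```

View pics/a11.png

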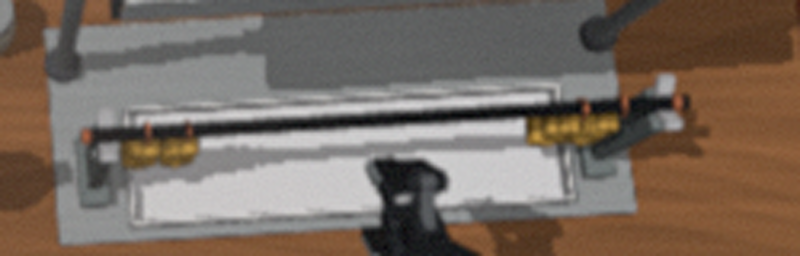

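View pics/c11.png

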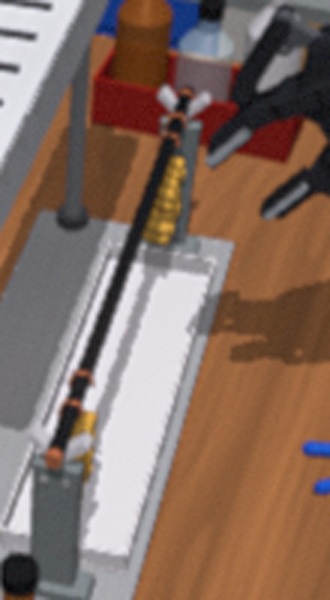

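View pics/diff.png

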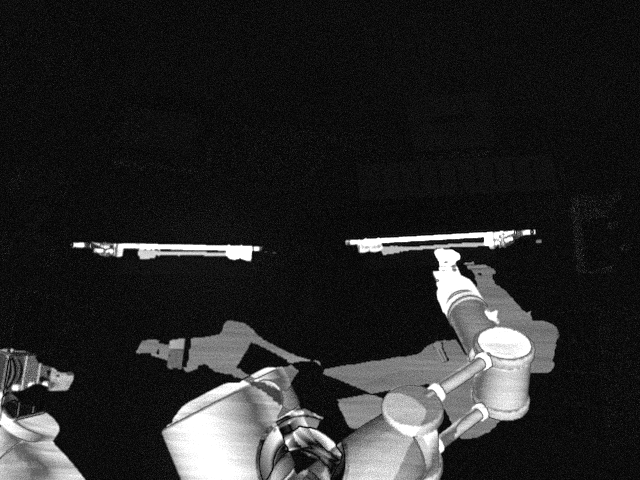

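```bash
python3 - <<'E'
from h import *
import pickle
s=pickle.load(open("s11.pkl","rb"))
A=lambda u,v:(u/3.2+320,v/3.2+200); C=lambda u,v:(u/3+320,v/3+30)
q=fitbar([(s["top"],l,*A(u,v)) for l,u,v in [(.18,148,130),(.15,189,128),(-.15,586,107),(-.18,625,103)]]+[(s["side"],l,*C(u,v)) for l,u,v in [(.15,81,378),(.18,70,404)]],[.545,-.32,.16,.088,0])
im=s["side"]["img"];f=6;big=cv2.resize(im,None,fx=f,fy=f,interpolation=cv2.INTER_CUBIC)
R=Ro.from_euler('z',q[3]);o=np.array([q[0],q[1],.16])
for roll,col in((0,(0,0,255)),(.2,(0,255,0)),(-.2,(255,0,0))):
  for l in(-.15,-.18,.15,.18):
    for h in(-.032,-.098):
      u=proj(s["side"],o+R.apply([h*np.sin(roll),l,h*np.cos(roll)]));cv2.circle(big,tuple(np.round((u+.5)*f).astype(int)),4,col,-1)
cv2.imwrite("pics/orn.png",np.hstack([big[55*f:120*f,360*f:410*f],big[135*f:200*f,330*f:380*f]]))
E
```

```text
mid mm [ 546.3 -321.1  163. ] yaw 0.087 pitch deg -0.58 res [ 0.3  0.1 -0.1  0.  -0.2 -0.3  0.1  0.3 -0.1 -0.6 -0.   0.5]
```

View pics/orn.png

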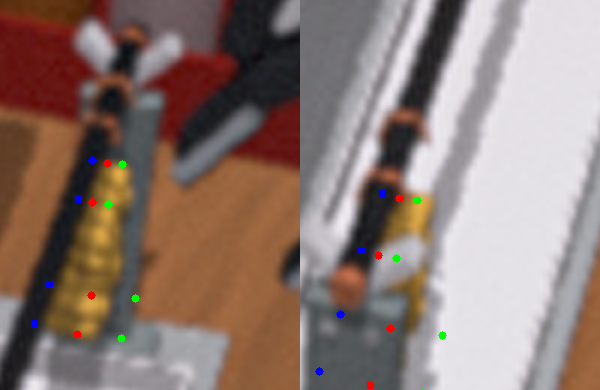

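```bash
python3 - <<'E'
from h import *
st(); print(manip.close_job())
E
```

```text
t 18.68 p [ 458.9 -287.   268.5] q [-1.07  0.04  1.94  0.73  1.   -1.51] F [0.7 0.1 0.7] M [-0.08  0.32  0.01] w 0.525
 axes x [ 0.609  0.056 -0.791] y [0.788 0.067 0.612]
the job is handed in; nothing more can be done
None
```

The bar is lying in both notches of the drying stand under the lamp, and the job was handed in at 18.7 s.

- **Finding the balance:** A trial lift of about 9 mm at mid-length showed the +y end to be heavier. The wrist moment put the balance point about 43 mm off centre. I set the bar back down and moved the grip 40 mm towards that end. The second trial lift came up level. The wrist moment still put the balance point about 10 mm further out, and I did not move the grip again.
- **Carrying and laying:** I lifted it to about 0.34 m and carried it across in front of the lamp. The camera fits before and after the carry showed the bar within about 0.3° of level. I laid it with the gripper leaning back about 38°, and the wrist force stayed under 20 N at every reading. I then opened the fingers and backed off along them.
- **Last checks:**
  - The bar's mid-length is within about 2 mm of my measured seat, with the yaw matching the stand.
  - The ornaments line up with straight down, and the gripper is clear with no force on the wrist.
  - Comparing the top picture with the first one shows only the bar, the arm and their shadows changed.
- **Disagreements:** The camera fit gave the laid bar's height as 163 mm instead of 160, and a tilt of about −0.6°. It read 164 mm and +0.4° on the racking stand too, so I take this as measurement error in picking the pixels. No check failed.

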